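# Heft the tea tins and hold up the full one

## Task

Three identical closed tea tins stand in a wooden stand, and only one of them is still full. First take the little cup off the lid it was left on and stand it on the free worktop beside the stand; then heft the tins one at a time, left, middle, right, lifting each a few centimetres straight up out of its well for a moment and setting it back in the same well before the next. Finish holding the heaviest one up in the gripper, upright, its bottom at least 10 cm above the worktop (do not let go of it), with the two lighter ones standing in their wells; drop nothing and leave the other things on the worktop undisturbed.

Things in the scene. Friction and masses are not known exactly. Their poses are not given: they have to be found in the camera images.
- stand: dark wooden canister stand, fixed, 100 x 335 mm and 21 mm high, with three round wells in a row 108 mm apart along its y axis and a small brass bail at each end (16 mm out). Apart from the bystanders the worktop beside it is free 0.36 to 0.55 m ahead of the robot and 0.45 m to either side. Origin: the centre of its underside, on the worktop; x away from the robot, y along the row to the left, z up
- well_left (a point): centre of the left well (as the robot sees it) of the stand at the level of the board's top, 21 mm above the worktop; the well is 73 mm across and 7 mm deep, its edge bevelled 2 mm
- well_mid (a point): centre of the middle well (as the robot sees it) of the stand at the level of the board's top, 21 mm above the worktop; the well is 73 mm across and 7 mm deep, its edge bevelled 2 mm
- well_right (a point): centre of the right well (as the robot sees it) of the stand at the level of the board's top, 21 mm above the worktop; the well is 73 mm across and 7 mm deep, its edge bevelled 2 mm
- tin_a_centre (a point): one of three like closed pink tea tins: body 66 mm, lid 68 mm across, flat lid top 107 mm up, its round knob 20 mm across, 13 mm tall (120 mm in all); the tight lid lifts with the tin, so lift by knob or sides. Point: its centre, 60 mm above its underside (74 mm above the worktop in a well); z up. One tin is full (0.6 to 0.85 kg), the others nearly empty (0.23 to 0.4 kg); which, does not show
- tin_b_centre (a point): one of three like closed pink tea tins: body 66 mm, lid 68 mm across, flat lid top 107 mm up, its round knob 20 mm across, 13 mm tall (120 mm in all); the tight lid lifts with the tin, so lift by knob or sides. Point: its centre, 60 mm above its underside (74 mm above the worktop in a well); z up. One tin is full (0.6 to 0.85 kg), the others nearly empty (0.23 to 0.4 kg); which, does not show
- tin_c_centre (a point): one of three like closed pink tea tins: body 66 mm, lid 68 mm across, flat lid top 107 mm up, its round knob 20 mm across, 13 mm tall (120 mm in all); the tight lid lifts with the tin, so lift by knob or sides. Point: its centre, 60 mm above its underside (74 mm above the worktop in a well); z up. One tin is full (0.6 to 0.85 kg), the others nearly empty (0.23 to 0.4 kg); which, does not show
- cup_centre (a point): white espresso cup with bands, 0.11 kg, 49 mm high, upside down on one tin's lid over its knob: its base, 44 mm across, is the top, 170 mm above the worktop; the wall widens to 52 mm at 15 mm below and 63 mm at the rim, which rests on the lid. Point: on the cup's axis, half-way up; z from base to rim (down at the start). One ear, along the cup's -y, reaching 59 mm from the axis
- honey_jar_centre (a point): a bystander: honey jar with a green lid, 59 mm across, 85 mm high; the point is its centre
- creamer_centre (a point): a bystander: creamer tub, pink and white, 72 mm across, 71 mm high; the point is its centre
- capsule_centre (a point): a bystander: red coffee capsule, 37 mm across, 22 mm high; the point is its centre
- capsule_gold_centre (a point): a bystander: golden coffee capsule, 37 mm across, 22 mm high; the point is its centre
- teaspoon_centre (a point): a bystander: steel teaspoon, 132 x 28 mm, lying along its x axis; the point is its centre
Things that resemble listed ones, but are neither listed nor needed, are in the scene too. What is shaped like the part that bears tin_b_centre but blue is not meant.

How it is judged:
By the outcome, as a careful person would: the job done as asked, in the order asked, and still so for the second after the job is handed in, while the arm keeps its last pose, push and grip.
It also fails if it takes over 72 s, if anything falls off the work surface, if the arm or the gripper's body presses on something with over 40 N, if the wrist force passes 120 N, or if a joint passes its speed limit or range.

## Robot

A 6-joint arm with a two-finger parallel gripper is mounted at the origin on a cart in front of the work surface, level with it; the furniture and walls round the work are solid. World frame = base frame: x ahead of the robot, y to its left, z up, the work surface at z = 0. Lengths are in mm, angles in rad, forces in N, time in s.
With the tool pointing down it reaches from about 350 to 875 mm from the base axis. Payload 4.2 kg.
Tool frame: the origin (TCP) lies at the very end of the fingers, on their centre line; the grasp point (between the pads) lies 19 mm behind it; z points along the fingers, y is the line along which they close (so a half turn about z gives the same grasp; the last joint's range is limited). The gripper opens to 85 mm and grips with 20 to 120 N. Pads are 22 mm wide; open, the fingers measure 114 mm over their backs; the gripper's body (76 mm by 85 mm) begins 54 mm behind the grasp point. The pads swing forward as they close: fully open they stand 13 mm farther back than shut.
Start: joints at [-0.876, 0.385, 0.008, 0, -1.194, -0.259], TCP at [263.847, -566.555, 231.312] pointing down, gripper open.
Joint ranges: [-3.14, 3.14], [-1.21, 2.06], [-1.07, 1.41], [-3.16, 2.05], [-2.99, -0.16], [-3.1, 3.1]. Speed limits (rad/s): [2.79, 2.79, 3.14, 3.14, 3.14, 3.14].

## Interface

Orientations are given as a unit quaternion [x, y, z, w].
In Python, from bench import arm, optics gives the robot as it stands. The module is installed in compiled form; this text tells all that it offers.
- The arm moves only by the tool step_arm, never from a script. Its argument "motion" is a list of rows, each an object with "dr": the turn, a rotation vector about the tool's x, y, z in units of 8 degrees (1.0 is 8 degrees), a list of three; "slide": the shift along the tool's x, y, z in mm, a list of three; "jaw": the finger opening in mm, from 0 to 85.4. A call has exactly 8 rows; each row is the pose to reach, as a shift and turn from the pose commanded when the call began, along the tool's axes at that moment; what a row does not reach only later rows make up. A row lasts 1/8 s, in which the tool goes at most 62.5 mm and 10.7 degrees, less where a joint would pass 70% of its speed; a pose out of reach is approached as far as the arm can. A call with a gripper value outside its range is refused whole. The fingers move at their own pace and stop on an object; the grip force is fixed at half the most. Time passes only in rows, so rows that repeat a pose let the fingers close, or fill a call up. It gives the time, the measured TCP pose, the force, the opening and the grip force at its end, in the units of the state.
- arm.read_state(): the state, without advancing time (a new reading comes with each control period).
- optics.get_image(name): name is "scene" or "top"; returns the picture (400x640x3 uint8, blue, green, red); there is no depth.
- optics.camera_info(name): a dict with "camera_matrix" (3x3 intrinsics, pixels), "view" (4x4, takes a point from world to camera coordinates). Camera axes: x right, y up, looking along -z (the intrinsics and any distortion apply to the point x, -y, -z); pixel columns grow to the right and rows downward; lengths in mm; the calibration is good to about 2 mm. A picture is of the moment at which its call begins. camera_info takes no time and is no camera call.
- arm.job_done(): hands the job in; it is judged then, once.
The state is a dict: "clock": time; "joints": joint angles; "joint_vel": joint speeds; "joint_efforts": joint torques, N m; "position": TCP position; "ee_rot": TCP orientation; "contact_force": force on the tool from outside, world axes, zero at the start; "wrist_torque": the same for the moment, N m; "gripper_width": finger opening in mm; "grasp_force": force on a finger pad.
Only numpy, scipy, OpenCV 4.12 (cv2) and the standard library are available. Lean on these libraries where they do the work, as an engineer would, in place of code of your own. Each camera call takes 0.05 s, during which the arm holds its last target. There are 200 camera calls.

## Working session

There is one attempt and no reset: what is moved stays moved. The work goes in short steps, Python scripts to look and compute and a tool call to move; the robot and the scene stay as the last step left them, time stands still between calls to the robot, and variables do not carry over. Pictures are saved under pics/ and viewed, at most 12 in all, crops included, and the job is handed in when it is done.

Besides the shell and the picture viewer there is one more tool, called after "Call:" as name(argument=value, ...), one argument or row to a line, values as JSON. step_arm: Moves the arm, as the interface text tells. Its arguments: {"type":"object","properties":{"motion":{"type":"array","items":{"type":"object","properties":{"dr":{"type":"array","items":{"type":"number"}},"slide":{"type":"array","items":{"type":"number"}},"jaw":{"type":"number"}}}}},"required":["motion"]}

```bash
mkdir -p pics
python3 - <<'E'
from bench import arm, optics
import cv2, numpy as np
np.set_printoptions(precision=4,suppress=True)
for n in("scene","top"):
    cv2.imwrite(f"pics/{n}0.png",optics.get_image(n)); i=optics.camera_info(n); print(n,{k:v for k,v in i.items()})
print(arm.read_state())
E
```

```text
scene {'camera_matrix': array([[498.5674,   0.    , 308.6963],
       [  0.    , 498.5674, 194.7548],
       [  0.    ,   0.    ,   1.    ]]), 'view': array([[   -0.8512,    -0.5243,    -0.0236,   405.7908],
       [    0.2943,    -0.5141,     0.8057,  -234.5333],
       [   -0.4345,     0.6788,     0.5919, -1255.4851],
       [    0.    ,     0.    ,     0.    ,     1.    ]])}
top {'camera_matrix': array([[462.5685,   0.    , 315.4842],
       [  0.    , 462.5685, 204.1555],
       [  0.    ,   0.    ,   1.    ]]), 'view': array([[   -0.027 ,    -0.9993,    -0.0276,    21.5951],
       [    0.9873,    -0.0309,     0.1559,  -511.5796],
       [   -0.1567,    -0.0231,     0.9874, -1375.9275],
       [    0.    ,     0.    ,     0.    ,     1.    ]])}
{'clock': 0.1, 'joints': array([-0.8764,  0.3855,  0.0068, -0.0004, -1.194 , -0.2586]), 'joint_vel': array([-0.0007, -0.0007,  0.0035,  0.0014, -0.0001, -0.0001]), 'joint_efforts': array([ -0.0008, -39.332 ,  18.8928,   4.1979,  -0.0027,  -0.    ]), 'position': array([ 263.6323, -566.1092,  230.3568]), 'ee_rot': array([-0.2161,  0.9764,  0.0009, -0.0003]), 'contact_force': array([-0.0786, -0.4046, -1.0128]), 'wrist_torque': array([-0.0549, -0.0042,  0.0375]), 'grasp_force': 0.0, 'gripper_width': 85.33097413953288}
```

View pics/scene0.png

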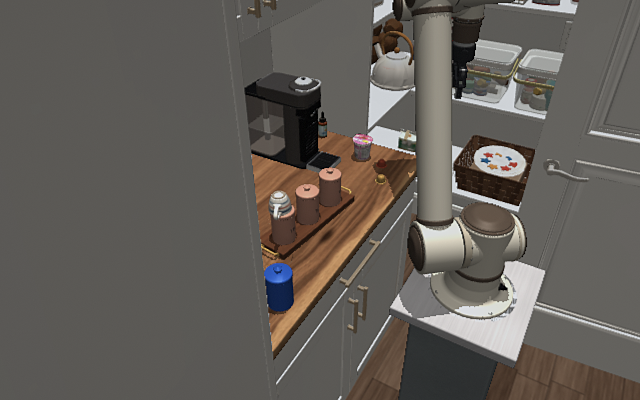

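View pics/top0.png

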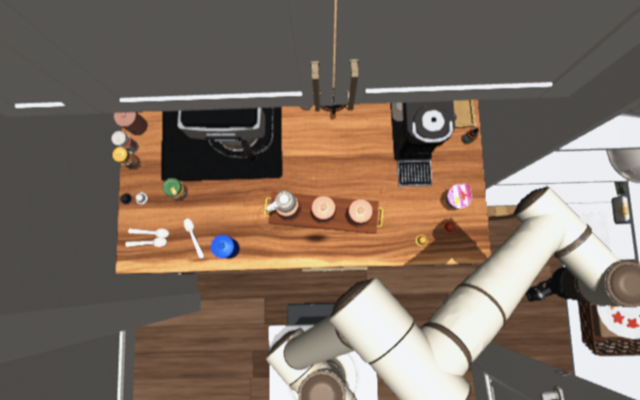

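The scene view shows the cup on the near tin (280,205), the blue decoy (280,288), and the creamer and gold capsule behind. The top view shows the cup at (286,203) on the left tin, tins at (322,207) and (360,211), spoon at (193,238), capsules at (421,240) and (449,226), and a free worktop between the spoon and the stand.

```bash
cat > h.py <<'E'
from bench import arm, optics
import cv2, numpy as np
np.set_printoptions(precision=4,suppress=True)
def ray(n,px,z):
    i=optics.camera_info(n);K=i["camera_matrix"];V=np.array(i["view"]);R=V[:3,:3];c=-R.T@V[:3,3]
    d=np.linalg.inv(K)@[px[0],px[1],1.];d=R.T@(d*[1,-1,-1])
    return c+d*(z-c[2])/d[2]
def proj(n,p):
    i=optics.camera_info(n);q=(np.array(i["view"])@[*p,1])[:3]*[1,-1,-1];q=i["camera_matrix"]@q;return q[:2]/q[2]
E
python3 - <<'E'
from h import *
im=cv2.imread("pics/top0.png"); hsv=cv2.cvtColor(im,cv2.COLOR_BGR2HSV)
print("base",proj("top",[0,0,0]))
c=im[180:270,250:400]; cv2.imwrite("pics/c1.png",cv2.resize(c,None,fx=5,fy=5,interpolation=cv2.INTER_CUBIC))
s=cv2.imread("pics/scene0.png")[155:265,250:370]; cv2.imwrite("pics/c2.png",cv2.resize(s,None,fx=5,fy=5,interpolation=cv2.INTER_CUBIC))
for p in [(285,203),(322,207),(360,211),(300,205),(315,200)]: print(p,im[p[1],p[0]],hsv[p[1],p[0]])
for nm,p,z in [("tinm",(322,207),107+14),("tinr",(360,211),121),("cup",(287,202),170),("blue",(223,247),100),("honey",(174,188),85),("spoon",(193,238),3),("gold",(421,240),22),("red",(449,226),22),("creamer",(459,195),71),("bailL",(267,207),20),("bailR",(380,217),20),("edge L",(120,200),0),("front",(320,268),0)]: print(nm,ray("top",p,z))
E
```

```text
base [322.7441 376.1418]
(285, 203) [197 211 220] [ 18  27 220]
(322, 207) [157 187 240] [ 11  88 240]
(360, 211) [156 186 240] [ 11  89 240]
(300, 205) [ 40  62 111] [  9 163 111]
(315, 200) [146 176 233] [ 10  95 233]
tinm [490.3258 -13.7529 121.    ]
tinr [ 475.3161 -122.4632  121.    ]
cup [499.9975  82.8126 170.    ]
blue [384.9905 277.3537 100.    ]
honey [567.4126 429.6686  85.    ]
spoon [422.7113 393.8995   3.    ]
gold [ 394.3634 -311.2362   22.    ]
red [ 434.5984 -398.8988   22.    ]
creamer [ 521.342  -422.1953   71.    ]
bailL [511.003  158.3055  20.    ]
bailR [ 468.9515 -190.5255   20.    ]
edge L [551.3954 631.3342   0.    ]
front [318.8065  -0.9203   0.    ]
```

View pics/c1.png

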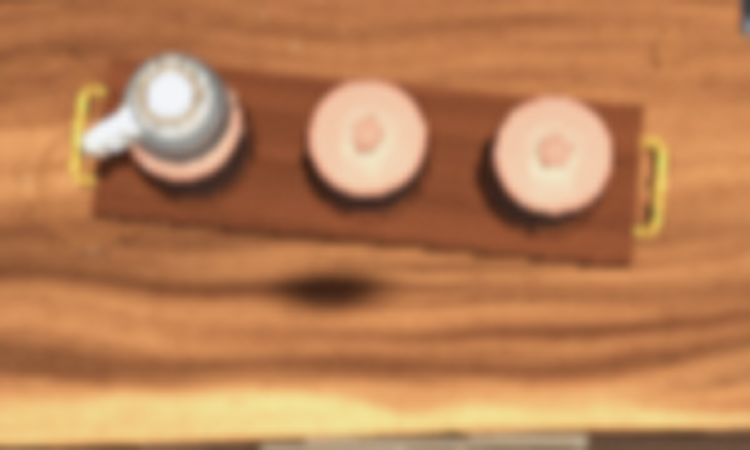

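View pics/c2.png

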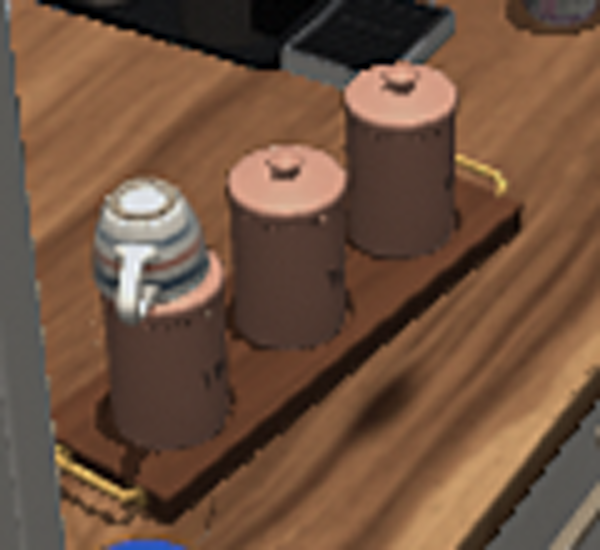

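The crops give the middle lid centre at about (323.0,207.2), the right lid at (360.2,210.6) and the cup base at (283.8,198.6) with its ear pointing left and towards the robot, at about (268,208). I'll refine these with masks.

```bash
cat >> h.py <<'E'
from scipy.spatial.transform import Rotation as Ro
def plan(p,yaw,cmd=None):
    "slide & dr from the current (measured or given) pose to TCP p, tool down, tool y axis at world angle yaw (mod pi)"
    s=arm.read_state(); R0=Ro.from_quat(s["ee_rot"]); q=s["position"] if cmd is None else cmd
    best=None
    for k in range(-2,3):
        a=yaw+k*np.pi; y=np.array([np.cos(a),np.sin(a),0]);z=np.array([0,0,-1.]);x=np.cross(y,z)
        r=(R0.inv()*Ro.from_matrix(np.c_[x,y,z])).as_rotvec()
        if best is None or np.linalg.norm(r)<np.linalg.norm(best): best=r
    print("slide",R0.inv().apply(np.array(p)-q).round(1),"dr",(best/np.radians(8)).round(3),"deg",np.degrees(best).round(1))
def st():
    s=arm.read_state();print("t",round(s["clock"],2),s["position"],"F",s["contact_force"],"w",round(s["gripper_width"],1),"g",round(s["grasp_force"],1),"j6",s["joints"][5]);return s
E
python3 - <<'E'
from h import *
im=cv2.imread("pics/top0.png"); hsv=cv2.cvtColor(im,cv2.COLOR_BGR2HSV)
m=cv2.inRange(hsv,(5,60,190),(16,125,255));m[:,:305]=0;m[:,378:]=0;m[:190]=0;m[:,:]=cv2.morphologyEx(m,cv2.MORPH_OPEN,np.ones((3,3)));m[228:]=0
P=[]
for c in sorted(cv2.findContours(m,0,1)[0],key=lambda c:c[:,0,0].mean()):
    if cv2.contourArea(c)<200: continue
    (u,v),r=cv2.minEnclosingCircle(c);e=cv2.fitEllipse(c);print(e,r);P.append(ray("top",e[0],121));print(P[-1])
P=np.array(P)
d=P[1]-P[0];print("spacing",np.linalg.norm(d));u=-d/np.linalg.norm(d);print("row dir",np.degrees(np.arctan2(u[1],u[0])),"left",P[0]+108*u,"right",P[0]-108*u)
cb=ray("top",(283.8,198.6),170);print("cup base top",cb,"scene base",ray("scene",(250+143/5,155+199/5),170))
print("lid mid by scene",ray("scene",(250+286/5,155+180/5),121),"right",ray("scene",(250+400/5,155+96/5),121))
e=ray("top",(268,208),145);print("ear",e,np.degrees(np.arctan2(*(e-cb)[1::-1])))
yaw=np.arctan2(*(e-cb)[1::-1])+np.pi/2
plan((*cb[:2],240),yaw)
E
```

```text
((322.998291015625, 206.86190795898438), (22.28980827331543, 22.358381271362305), 164.0059356689453) 11.556570053100586
[490.6384 -16.6399 121.    ]
((360.3319091796875, 210.22463989257812), (22.28526496887207, 22.572546005249023), 143.70065307617188) 11.763792991638184
[ 477.5339 -123.5081  121.    ]
spacing 107.66864622692208
row dir 83.00908598400547 left [503.7833  90.5571 121.    ] right [ 477.4935 -123.837   121.    ]
cup base top [509.8851  91.5849 170.    ] scene base [503.7984  98.8143 170.    ]
lid mid by scene [484.3583  -9.8501 121.    ] right [ 470.4827 -114.8484  121.    ]
ear [488.5851 139.2543 145.    ] 114.07642816871638
slide [-500.8  492.4   -8.8] dr [  0.012   0.01  -11.14 ] deg [  0.1   0.1 -89.1]
```

Call:
step_arm(
  motion=[
    {"slide": [-40,39,-1],"dr": [0,0,-0.9],"jaw": 85},
    {"slide": [-80,78,-2],"dr": [0,0,-1.8],"jaw": 85},
    {"slide": [-120,118,-3],"dr": [0,0,-2.7],"jaw": 85},
    {"slide": [-160,157,-4],"dr": [0,0,-3.6],"jaw": 85},
    {"slide": [-200,197,-5],"dr": [0,0,-4.5],"jaw": 85},
    {"slide": [-240,236,-6],"dr": [0,0,-5.4],"jaw": 85},
    {"slide": [-280,275,-7],"dr": [0,0,-6.3],"jaw": 85},
    {"slide": [-320,315,-8],"dr": [0,0,-7.2],"jaw": 85},
  ],
)

```text
clock: 1.1
position: [421.1, -144.1, 239.3]
ee_rot: [-0.661, 0.75, 0.0, 0.0]
contact_force: [0.4, -0.5, 0.3]
gripper_width: 84.7
grasp_force: 0.0
```

Run:
```python
from h import *
st();plan((508,93,215),np.radians(24))
```

```text
t 1.1 [ 421.0945 -144.1177  239.2753] F [ 0.3538 -0.5303  0.2833] w 84.7 g 0.0 j6 -0.16295599866025157
slide [-246.1  -56.5   24.3] dr [-0.     0.001 -3.899] deg [ -0.    0.  -31.2]
```

Call:
step_arm(
  motion=[
    {"slide": [-45,-10,0],"dr": [0,0,-0.7],"jaw": 85},
    {"slide": [-90,-20,5],"dr": [0,0,-1.4],"jaw": 85},
    {"slide": [-135,-31,10],"dr": [0,0,-2.1],"jaw": 85},
    {"slide": [-180,-41,15],"dr": [0,0,-2.8],"jaw": 85},
    {"slide": [-225,-52,20],"dr": [0,0,-3.5],"jaw": 85},
    {"slide": [-246,-56.5,24],"dr": [0,0,-3.9],"jaw": 85},
    {"slide": [-246,-56.5,24],"dr": [0,0,-3.9],"jaw": 85},
    {"slide": [-246,-56.5,24],"dr": [0,0,-3.9],"jaw": 85},
  ],
)

```text
clock: 2.1
position: [508.3, 89.9, 215.2]
ee_rot: [0.837, -0.547, -0.0, 0.0]
contact_force: [-0.5, 0.3, 0.9]
gripper_width: 85.0
grasp_force: 0.0
```

Run:
```python
from h import *
s=st();R=Ro.from_quat(s["ee_rot"])
im=optics.get_image("scene")
for y in(-43,0,43):print(proj("scene",s["position"]+R.apply([0,y,-13 if y else 0])))
cv2.imwrite("pics/c3.png",cv2.resize(im[100:230,240:400],None,fx=5,fy=4.6,interpolation=cv2.INTER_CUBIC))
cv2.imwrite("pics/c3.png",cv2.resize(im[110:230,240:400],None,fx=5,fy=5,interpolation=cv2.INTER_CUBIC))
```

```text
t 2.1 [508.3236  89.9124 215.2076] F [-0.5448  0.3129  0.9066] w 85.0 g 0.0 j6 -0.07603048393430308
[261.3747 173.2878]
[278.0638 178.4146]
[294.2759 175.1951]
```

View pics/c3.png

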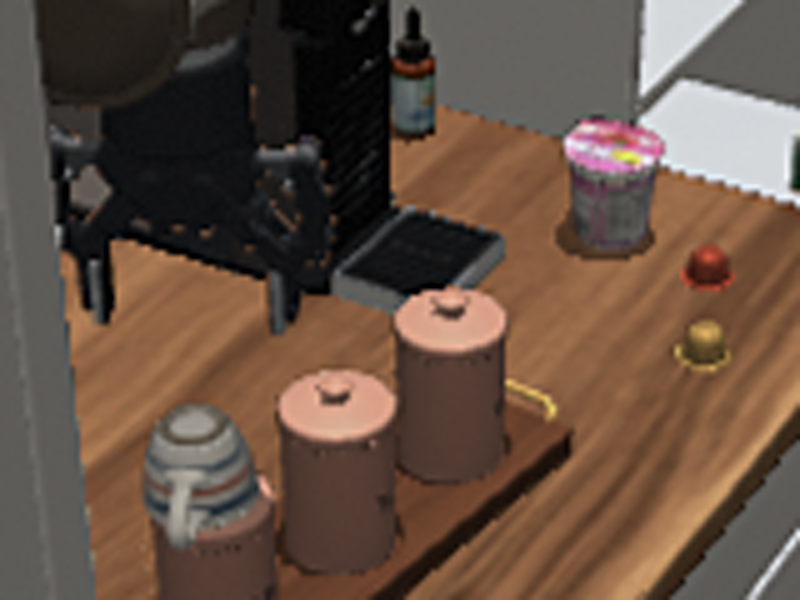

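Open fingertips appear at (260,173.6) and (296,175.6), which is where the projection puts them, so the calibration agrees with the robot. The cup base is at (279.5,194.5) and centres fit about (506,94). I'll descend there and grip.

Run:
```python
from h import *
plan((506,94,126),np.radians(24))
for p in [(490,-17,121),(485,-11,121),(487.5,-14,121)]:print(proj("scene",p),proj("top",p))
```

```text
slide [-4.9  0.4 89.4] dr [ 0.002 -0.    -0.04 ] deg [ 0.  -0.  -0.3]
[306.8346 189.1304] [323.1298 207.077 ]
[307.2213 190.7255] [321.0984 208.857 ]
[307.0275 189.9261] [322.1143 207.9668]
```

Call:
step_arm(
  motion=[
    {"slide": [-5,0,25],"dr": [0,0,0],"jaw": 85},
    {"slide": [-5,0,50],"dr": [0,0,0],"jaw": 85},
    {"slide": [-5,0,75],"dr": [0,0,0],"jaw": 85},
    {"slide": [-5,0,89],"dr": [0,0,0],"jaw": 85},
    {"slide": [-5,0,89],"dr": [0,0,0],"jaw": 60},
    {"slide": [-5,0,89],"dr": [0,0,0],"jaw": 40},
    {"slide": [-5,0,89],"dr": [0,0,0],"jaw": 40},
    {"slide": [-5,0,89],"dr": [0,0,0],"jaw": 40},
  ],
)

```text
clock: 3.15
position: [508.1, 95.6, 127.8]
ee_rot: [0.838, -0.546, 0.001, -0.001]
contact_force: [1.3, -1.0, 4.3]
gripper_width: 55.7
grasp_force: 62.2
```

Call:
step_arm(
  motion=[
    {"slide": [0,0,-5],"dr": [0,0,0],"jaw": 40},
    {"slide": [0,0,-12],"dr": [0,0,0],"jaw": 40},
    {"slide": [0,0,-22],"dr": [0,0,0],"jaw": 40},
    {"slide": [0,0,-35],"dr": [0,0,0],"jaw": 40},
    {"slide": [0,0,-48],"dr": [0,0,0],"jaw": 40},
    {"slide": [0,0,-60],"dr": [0,0,0],"jaw": 40},
    {"slide": [0,0,-60],"dr": [0,0,0],"jaw": 40},
    {"slide": [0,0,-60],"dr": [0,0,0],"jaw": 40},
  ],
)

```text
clock: 4.15
position: [506.4, 95.2, 186.0]
ee_rot: [0.838, -0.546, -0.0, 0.0]
contact_force: [-0.7, 0.2, -1.2]
gripper_width: 55.4
grasp_force: 61.6
```

Run:
```python
from h import *
s=st();im=optics.get_image("scene");plan((510,280,187),np.radians(24))
cv2.imwrite("pics/c4.png",cv2.resize(im[100:260,240:400],None,fx=3.7,fy=3.7,interpolation=cv2.INTER_CUBIC))
```

```text
t 4.15 [506.4353  95.1934 185.995 ] F [-0.702   0.192  -1.2185] w 55.4 g 61.6 j6 -0.08606384075703513
slide [-167.7  -77.8   -1.2] dr [ 0.008  0.001 -0.03 ] deg [ 0.1  0.  -0.2]
```

View pics/c4.png

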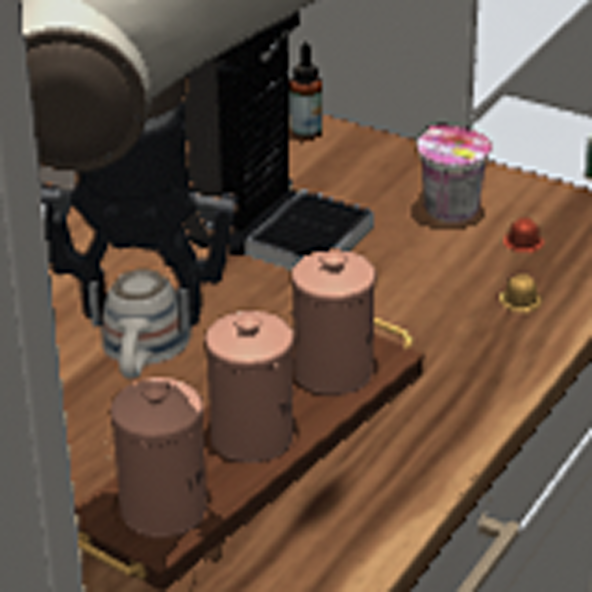

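The cup is clear of the lid and held level; the left tin's lid is now visible at about (282.4,207). I'll carry the cup to the left.

Call:
step_arm(
  motion=[
    {"slide": [-42,-19,0],"dr": [0,0,0],"jaw": 40},
    {"slide": [-84,-39,0],"dr": [0,0,0],"jaw": 40},
    {"slide": [-126,-58,0],"dr": [0,0,0],"jaw": 40},
    {"slide": [-168,-78,20],"dr": [0,0,0],"jaw": 40},
    {"slide": [-168,-78,65],"dr": [0,0,0],"jaw": 40},
    {"slide": [-168,-78,110],"dr": [0,0,0],"jaw": 40},
    {"slide": [-168,-78,150],"dr": [0,0,0],"jaw": 40},
    {"slide": [-168,-78,160],"dr": [0,0,0],"jaw": 40},
  ],
)

```text
clock: 5.2
position: [508.7, 278.9, 23.0]
ee_rot: [0.837, -0.546, -0.001, 0.004]
contact_force: [-0.1, 0.2, -0.6]
gripper_width: 55.6
grasp_force: 62.0
```

Call:
step_arm(
  motion=[
    {"slide": [0,0,0],"dr": [0,0,0],"jaw": 40},
    {"slide": [0,0,3],"dr": [0,0,0],"jaw": 40},
    {"slide": [0,0,6],"dr": [0,0,0],"jaw": 40},
    {"slide": [0,0,9],"dr": [0,0,0],"jaw": 40},
    {"slide": [0,0,12],"dr": [0,0,0],"jaw": 40},
    {"slide": [0,0,14],"dr": [0,0,0],"jaw": 40},
    {"slide": [0,0,15],"dr": [0,0,0],"jaw": 40},
    {"slide": [0,0,15],"dr": [0,0,0],"jaw": 40},
  ],
)

```text
clock: 6.2
position: [510.5, 280.4, 12.9]
ee_rot: [0.838, -0.546, 0.0, -0.0]
contact_force: [-3.1, -0.8, 8.8]
gripper_width: 55.4
grasp_force: 64.0
```

Call:
step_arm(
  motion=[
    {"slide": [0,0,0],"dr": [0,0,0],"jaw": 58},
    {"slide": [0,0,0],"dr": [0,0,0],"jaw": 65},
    {"slide": [0,0,0],"dr": [0,0,0],"jaw": 75},
    {"slide": [0,0,0],"dr": [0,0,0],"jaw": 85},
    {"slide": [0,0,0],"dr": [0,0,0],"jaw": 85},
    {"slide": [0,0,-15],"dr": [0,0,0],"jaw": 85},
    {"slide": [0,0,-45],"dr": [0,0,0],"jaw": 85},
    {"slide": [0,0,-90],"dr": [0,0,0],"jaw": 85},
  ],
)

```text
clock: 7.2
position: [509.9, 280.0, 102.1]
ee_rot: [0.838, -0.546, -0.0, 0.001]
contact_force: [-0.4, 0.4, 1.1]
gripper_width: 85.0
grasp_force: 0.0
```

Run:
```python
from h import *
s=st();im=optics.get_image("top");im0=cv2.imread("pics/top0.png")
print(ray("scene",(282.1,206.6),121), ray("scene",(240+156/3.7,100+392/3.7),134))
plan((501,94,190),np.radians(-7),)
cv2.imwrite("pics/c5.png",cv2.resize(im[140:280,150:400],None,fx=3,fy=3,interpolation=cv2.INTER_CUBIC))
```

```text
t 7.2 [509.934  279.9539 102.1202] F [-0.411   0.3989  1.0609] w 85.0 g 0.0 j6 -0.3655148309381669
[505.3995  84.9086 121.    ] [496.7732  96.0776 134.    ]
slide [167.2  87.1 -81.5] dr [-0.078  0.035  3.861] deg [-0.6  0.3 30.9]
```

View pics/c5.png

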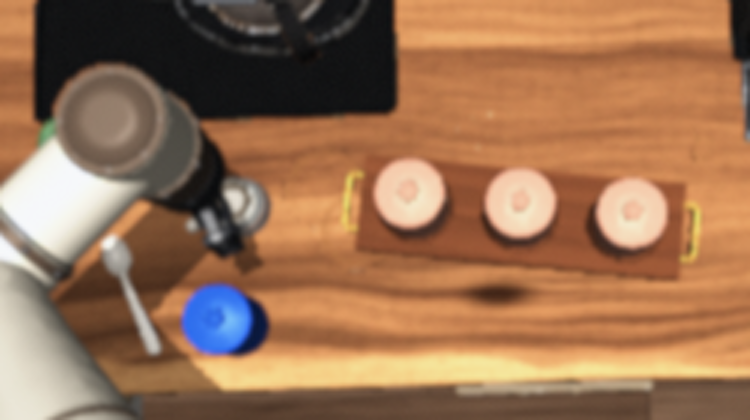

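The cup stands upright at about (244,206) in crop 5. All three lids are clear in that crop, at (410,193), (520,204) and (632,213). Next I'll go above the left tin.

Call:
step_arm(
  motion=[
    {"slide": [0,0,-40],"dr": [0,0,0],"jaw": 85},
    {"slide": [42,22,-60],"dr": [0,0,0.9],"jaw": 85},
    {"slide": [84,44,-60],"dr": [0,0,1.9],"jaw": 85},
    {"slide": [126,66,-60],"dr": [0,0,2.9],"jaw": 85},
    {"slide": [167,87,-60],"dr": [0,0,3.9],"jaw": 85},
    {"slide": [167,87,-60],"dr": [0,0,3.9],"jaw": 85},
    {"slide": [167,87,-60],"dr": [0,0,3.9],"jaw": 85},
    {"slide": [167,87,-60],"dr": [0,0,3.9],"jaw": 85},
  ],
)

```text
clock: 8.25
position: [498.5, 93.5, 161.7]
ee_rot: [-0.66, 0.751, -0.0, 0.0]
contact_force: [-0.3, 0.0, -0.2]
gripper_width: 84.9
grasp_force: 0.0
```

Run:
```python
from h import *
s=st();R=Ro.from_quat(s["ee_rot"])
im=optics.get_image("scene")
for y in(-43,43):print(proj("scene",s["position"]+R.apply([0,y,-13])))
cv2.imwrite("pics/c6.png",cv2.resize(im[140:260,240:360],None,fx=5,fy=5,interpolation=cv2.INTER_CUBIC))
print("mid lid",proj("scene",(487.5,-14,121)),"left",proj("scene",(*s["position"][:2],121)))
```

```text
t 8.25 [498.5082  93.5101 161.6565] F [-0.3481  0.0275 -0.2426] w 84.9 g 0.0 j6 -0.6341579297138976
[269.2175 187.1664]
[293.8242 198.8736]
mid lid [307.0275 189.9261] left [282.4302 209.0836]
```

View pics/c6.png

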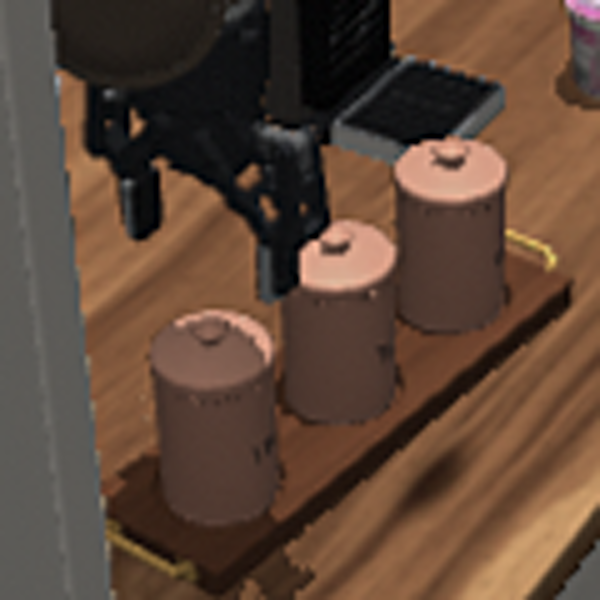

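The fingertips straddle the left lid evenly: tip midpoint (281.1,192.8) against a predicted (281.5,193.0). The lid centre at (282.2,209.6) matches to about 2 mm, so I'll descend for a side grasp.

Call:
step_arm(
  motion=[
    {"slide": [0,-1.5,15],"dr": [0,0,0],"jaw": 85},
    {"slide": [0,-1.5,35],"dr": [0,0,0],"jaw": 85},
    {"slide": [0,-1.5,55],"dr": [0,0,0],"jaw": 85},
    {"slide": [0,-1.5,75],"dr": [0,0,0],"jaw": 85},
    {"slide": [0,-1.5,88],"dr": [0,0,0],"jaw": 85},
    {"slide": [0,-1.5,94],"dr": [0,0,0],"jaw": 85},
    {"slide": [0,-1.5,94],"dr": [0,0,0],"jaw": 75},
    {"slide": [0,-1.5,94],"dr": [0,0,0],"jaw": 70},
  ],
)

```text
clock: 9.3
position: [500.4, 92.7, 68.0]
ee_rot: [-0.66, 0.751, -0.0, 0.001]
contact_force: [0.7, 0.6, 0.8]
gripper_width: 69.8
grasp_force: 0.4
```

Call:
step_arm(
  motion=[
    {"slide": [0,0,0],"dr": [0,0,0],"jaw": 60},
    {"slide": [0,0,0],"dr": [0,0,0],"jaw": 55},
    {"slide": [0,0,0],"dr": [0,0,0],"jaw": 55},
    {"slide": [0,0,0],"dr": [0,0,0],"jaw": 55},
    {"slide": [0,0,0],"dr": [0,0,0],"jaw": 55},
    {"slide": [0,0,0],"dr": [0,0,0],"jaw": 55},
    {"slide": [0,0,0],"dr": [0,0,0],"jaw": 55},
    {"slide": [0,0,0],"dr": [0,0,0],"jaw": 55},
  ],
)

```text
clock: 10.3
position: [501.7, 93.0, 68.9]
ee_rot: [-0.66, 0.751, -0.001, 0.002]
contact_force: [3.3, -0.4, 6.0]
gripper_width: 64.3
grasp_force: 65.7
```

Call:
step_arm(
  motion=[
    {"slide": [0,0,-3],"dr": [0,0,0],"jaw": 55},
    {"slide": [0,0,-8],"dr": [0,0,0],"jaw": 55},
    {"slide": [0,0,-16],"dr": [0,0,0],"jaw": 55},
    {"slide": [0,0,-26],"dr": [0,0,0],"jaw": 55},
    {"slide": [0,0,-36],"dr": [0,0,0],"jaw": 55},
    {"slide": [0,0,-40],"dr": [0,0,0],"jaw": 55},
    {"slide": [0,0,-40],"dr": [0,0,0],"jaw": 55},
    {"slide": [0,0,-40],"dr": [0,0,0],"jaw": 55},
  ],
)

```text
clock: 11.3
position: [499.3, 92.3, 107.0]
ee_rot: [-0.66, 0.751, 0.0, -0.0]
contact_force: [0.6, -0.3, -3.1]
gripper_width: 64.1
grasp_force: 67.0
```

Call:
step_arm(
  motion=[
    {"slide": [0,0,0],"dr": [0,0,0],"jaw": 55},
    {"slide": [0,0,0],"dr": [0,0,0],"jaw": 55},
    {"slide": [0,0,0],"dr": [0,0,0],"jaw": 55},
    {"slide": [0,0,0],"dr": [0,0,0],"jaw": 55},
    {"slide": [0,0,0],"dr": [0,0,0],"jaw": 55},
    {"slide": [0,0,0],"dr": [0,0,0],"jaw": 55},
    {"slide": [0,0,0],"dr": [0,0,0],"jaw": 55},
    {"slide": [0,0,0],"dr": [0,0,0],"jaw": 55},
  ],
)

```text
clock: 12.3
position: [499.6, 92.4, 107.3]
ee_rot: [-0.66, 0.751, 0.0, 0.0]
contact_force: [0.1, -0.3, -3.1]
gripper_width: 64.3
grasp_force: 67.0
```

Run:
```python
from h import *
for k in range(4):
    im=optics.get_image("scene");st()
cv2.imwrite("pics/c7.png",cv2.resize(im[140:260,240:360],None,fx=5,fy=5,interpolation=cv2.INTER_CUBIC))
```

```text
t 12.35 [499.634   92.3845 107.3077] F [ 0.7599  0.4968 -2.9724] w 64.4 g 67.0 j6 -0.6324117340299332
t 12.4 [499.6421  92.3928 107.3155] F [ 0.5481  0.9096 -3.4264] w 64.3 g 67.0 j6 -0.632432164689803
t 12.45 [499.6381  92.3834 107.3075] F [ 0.3119  1.0162 -3.3911] w 64.2 g 67.0 j6 -0.6324348936238676
t 12.5 [499.6323  92.4042 107.3212] F [ 0.9269 -0.189  -3.7351] w 64.3 g 67.0 j6 -0.6324511250641237
```

View pics/c7.png

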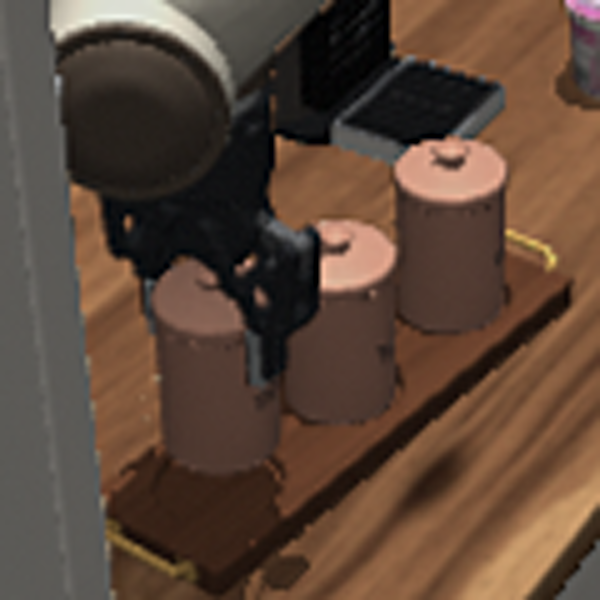

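The left tin hangs upright, clear of its well, and pulls about 3.3 N, so it is one of the light ones. I'll lower it straight back.

Call:
step_arm(
  motion=[
    {"slide": [0,0,8],"dr": [0,0,0],"jaw": 55},
    {"slide": [0,0,18],"dr": [0,0,0],"jaw": 55},
    {"slide": [0,0,26],"dr": [0,0,0],"jaw": 55},
    {"slide": [0,0,31],"dr": [0,0,0],"jaw": 55},
    {"slide": [0,0,35],"dr": [0,0,0],"jaw": 55},
    {"slide": [0,0,38],"dr": [0,0,0],"jaw": 55},
    {"slide": [0,0,39.5],"dr": [0,0,0],"jaw": 55},
    {"slide": [0,0,39.5],"dr": [0,0,0],"jaw": 55},
  ],
)

```text
clock: 13.5
position: [499.8, 92.4, 68.9]
ee_rot: [-0.66, 0.751, -0.0, 0.0]
contact_force: [-1.9, -0.5, 4.4]
gripper_width: 64.5
grasp_force: 67.2
```

Call:
step_arm(
  motion=[
    {"slide": [0,0,0],"dr": [0,0,0],"jaw": 68},
    {"slide": [0,0,0],"dr": [0,0,0],"jaw": 76},
    {"slide": [0,0,0],"dr": [0,0,0],"jaw": 85},
    {"slide": [0,0,0],"dr": [0,0,0],"jaw": 85},
    {"slide": [0,0,-15],"dr": [0,0,0],"jaw": 85},
    {"slide": [0,0,-40],"dr": [0,0,0],"jaw": 85},
    {"slide": [0,0,-75],"dr": [0,0,0],"jaw": 85},
    {"slide": [0,0,-95],"dr": [0,0,0],"jaw": 85},
  ],
)

```text
clock: 14.5
position: [500.5, 92.7, 165.8]
ee_rot: [-0.66, 0.751, -0.001, 0.002]
contact_force: [0.5, 0.9, -0.7]
gripper_width: 85.0
grasp_force: 0.0
```

Run:
```python
from h import *
st();plan((487,-14,163),np.radians(-7))
```

```text
t 14.5 [500.5489  92.7043 165.8264] F [ 0.455   0.9321 -0.7104] w 85.0 g 0.0 j6 -0.6324349096297154
slide [107.6  -0.3   2.6] dr [-0.025  0.014 -0.051] deg [-0.2  0.1 -0.4]
```

Call:
step_arm(
  motion=[
    {"slide": [36,0,0],"dr": [0,0,0],"jaw": 85},
    {"slide": [72,0,0],"dr": [0,0,0],"jaw": 85},
    {"slide": [107.5,0,0],"dr": [0,0,0],"jaw": 85},
    {"slide": [107.5,0,0],"dr": [0,0,0],"jaw": 85},
    {"slide": [107.5,0,0],"dr": [0,0,0],"jaw": 85},
    {"slide": [107.5,0,5],"dr": [0,0,0],"jaw": 85},
    {"slide": [107.5,0,10],"dr": [0,0,0],"jaw": 85},
    {"slide": [107.5,0,10],"dr": [0,0,0],"jaw": 85},
  ],
)

```text
clock: 15.5
position: [485.4, -13.9, 152.1]
ee_rot: [-0.66, 0.751, 0.0, -0.001]
contact_force: [0.5, -0.7, 1.0]
gripper_width: 85.1
grasp_force: 0.0
```

Run:
```python
from h import *
s=st()
plan((487,-14,68),np.radians(-7))
im=optics.get_image("scene")
print(proj("scene",(*s["position"][:2],121)))
for y in(-43,43):print(proj("scene",s["position"]+Ro.from_quat(s["ee_rot"]).apply([0,y,-13])))
cv2.imwrite("pics/c8.png",cv2.resize(im[140:260,240:360],None,fx=5,fy=5,interpolation=cv2.INTER_CUBIC))
```

```text
t 15.5 [485.3652 -13.874  152.0971] F [ 0.4835 -0.6762  0.9887] w 85.1 g 0.0 j6 -0.4355843503929208
slide [-0.1 -1.8 84.1] dr [ 0.011 -0.004 -0.049] deg [ 0.1 -0.  -0.4]
[307.6481 190.1687]
[295.3769 172.0459]
[319.5018 182.58  ]
```

View pics/c8.png

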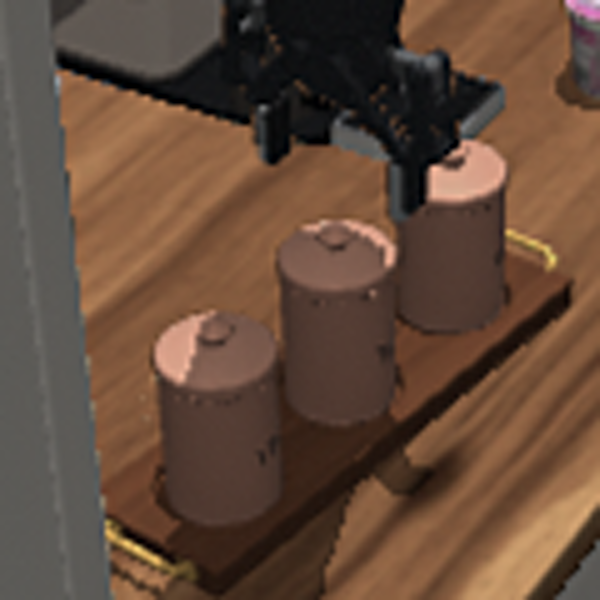

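The left tin is back in its well. The fingers straddle the middle lid, with tips at (294.2,171.6) and (320.6,182.6) and the lid at (307.0,190.8). Descending.

Call:
step_arm(
  motion=[
    {"slide": [0,-1.5,15],"dr": [0,0,0],"jaw": 85},
    {"slide": [0,-1.5,35],"dr": [0,0,0],"jaw": 85},
    {"slide": [0,-1.5,55],"dr": [0,0,0],"jaw": 85},
    {"slide": [0,-1.5,75],"dr": [0,0,0],"jaw": 85},
    {"slide": [0,-1.5,84],"dr": [0,0,0],"jaw": 85},
    {"slide": [0,-1.5,84],"dr": [0,0,0],"jaw": 75},
    {"slide": [0,-1.5,84],"dr": [0,0,0],"jaw": 70},
    {"slide": [0,-1.5,84],"dr": [0,0,0],"jaw": 70},
  ],
)

```text
clock: 16.55
position: [487.7, -14.3, 69.5]
ee_rot: [-0.66, 0.751, -0.0, 0.001]
contact_force: [1.3, -0.6, -0.7]
gripper_width: 70.0
grasp_force: 0.4
```

Call:
step_arm(
  motion=[
    {"slide": [0,0,0],"dr": [0,0,0],"jaw": 60},
    {"slide": [0,0,0],"dr": [0,0,0],"jaw": 55},
    {"slide": [0,0,0],"dr": [0,0,0],"jaw": 55},
    {"slide": [0,0,0],"dr": [0,0,0],"jaw": 55},
    {"slide": [0,0,0],"dr": [0,0,0],"jaw": 55},
    {"slide": [0,0,0],"dr": [0,0,0],"jaw": 55},
    {"slide": [0,0,0],"dr": [0,0,0],"jaw": 55},
    {"slide": [0,0,0],"dr": [0,0,0],"jaw": 55},
  ],
)

```text
clock: 17.55
position: [489.0, -14.2, 70.2]
ee_rot: [-0.66, 0.751, -0.001, 0.002]
contact_force: [2.1, -0.2, 5.0]
gripper_width: 64.3
grasp_force: 65.7
```

Call:
step_arm(
  motion=[
    {"slide": [0,0,-3],"dr": [0,0,0],"jaw": 55},
    {"slide": [0,0,-8],"dr": [0,0,0],"jaw": 55},
    {"slide": [0,0,-16],"dr": [0,0,0],"jaw": 55},
    {"slide": [0,0,-26],"dr": [0,0,0],"jaw": 55},
    {"slide": [0,0,-36],"dr": [0,0,0],"jaw": 55},
    {"slide": [0,0,-40],"dr": [0,0,0],"jaw": 55},
    {"slide": [0,0,-40],"dr": [0,0,0],"jaw": 55},
    {"slide": [0,0,-40],"dr": [0,0,0],"jaw": 55},
  ],
)

```text
clock: 18.55
position: [486.9, -14.5, 108.5]
ee_rot: [-0.66, 0.751, 0.0, -0.0]
contact_force: [-0.2, -0.4, -2.6]
gripper_width: 64.2
grasp_force: 66.5
```

Call:
step_arm(
  motion=[
    {"slide": [0,0,0],"dr": [0,0,0],"jaw": 55},
    {"slide": [0,0,0],"dr": [0,0,0],"jaw": 55},
    {"slide": [0,0,0],"dr": [0,0,0],"jaw": 55},
    {"slide": [0,0,0],"dr": [0,0,0],"jaw": 55},
    {"slide": [0,0,0],"dr": [0,0,0],"jaw": 55},
    {"slide": [0,0,0],"dr": [0,0,0],"jaw": 55},
    {"slide": [0,0,0],"dr": [0,0,0],"jaw": 55},
    {"slide": [0,0,0],"dr": [0,0,0],"jaw": 55},
  ],
)

```text
clock: 19.55
position: [487.3, -14.4, 108.8]
ee_rot: [-0.66, 0.751, -0.0, 0.0]
contact_force: [0.7, 0.2, -3.1]
gripper_width: 64.5
grasp_force: 66.5
```

Middle is light too (about 3 N), so I'll set it back.

Call:
step_arm(
  motion=[
    {"slide": [0,0,8],"dr": [0,0,0],"jaw": 55},
    {"slide": [0,0,18],"dr": [0,0,0],"jaw": 55},
    {"slide": [0,0,26],"dr": [0,0,0],"jaw": 55},
    {"slide": [0,0,31],"dr": [0,0,0],"jaw": 55},
    {"slide": [0,0,35],"dr": [0,0,0],"jaw": 55},
    {"slide": [0,0,38],"dr": [0,0,0],"jaw": 55},
    {"slide": [0,0,39.5],"dr": [0,0,0],"jaw": 55},
    {"slide": [0,0,39.5],"dr": [0,0,0],"jaw": 55},
  ],
)

```text
clock: 20.55
position: [487.4, -14.4, 70.2]
ee_rot: [-0.66, 0.751, -0.0, 0.0]
contact_force: [-1.8, 0.0, 3.6]
gripper_width: 64.4
grasp_force: 66.6
```

Call:
step_arm(
  motion=[
    {"slide": [0,0,0],"dr": [0,0,0],"jaw": 68},
    {"slide": [0,0,0],"dr": [0,0,0],"jaw": 76},
    {"slide": [0,0,0],"dr": [0,0,0],"jaw": 85},
    {"slide": [0,0,0],"dr": [0,0,0],"jaw": 85},
    {"slide": [0,0,-15],"dr": [0,0,0],"jaw": 85},
    {"slide": [0,0,-40],"dr": [0,0,0],"jaw": 85},
    {"slide": [0,0,-75],"dr": [0,0,0],"jaw": 85},
    {"slide": [0,0,-90],"dr": [0,0,0],"jaw": 85},
  ],
)

```text
clock: 21.55
position: [488.1, -14.2, 161.3]
ee_rot: [-0.66, 0.751, -0.001, 0.001]
contact_force: [0.3, 1.2, -0.8]
gripper_width: 85.5
grasp_force: 0.0
```

Call:
step_arm(
  motion=[
    {"slide": [36,0,0],"dr": [0,0,0],"jaw": 85},
    {"slide": [72,0,0],"dr": [0,0,0],"jaw": 85},
    {"slide": [107.5,0,0],"dr": [0,0,0],"jaw": 85},
    {"slide": [107.5,0,0],"dr": [0,0,0],"jaw": 85},
    {"slide": [107.5,0,0],"dr": [0,0,0],"jaw": 85},
    {"slide": [107.5,0,5],"dr": [0,0,0],"jaw": 85},
    {"slide": [107.5,0,5],"dr": [0,0,0],"jaw": 85},
    {"slide": [107.5,0,5],"dr": [0,0,0],"jaw": 85},
  ],
)

```text
clock: 22.55
position: [473.4, -120.6, 154.3]
ee_rot: [-0.66, 0.751, 0.0, -0.0]
contact_force: [0.0, -0.5, -0.2]
gripper_width: 84.9
grasp_force: 0.0
```

Run:
```python
from h import *
s=st()
plan((474.5,-121.5,69),np.radians(-7))
im=optics.get_image("scene")
print(proj("scene",(*s["position"][:2],121)))
for y in(-43,43):print(proj("scene",s["position"]+Ro.from_quat(s["ee_rot"]).apply([0,y,-13])))
cv2.imwrite("pics/c9.png",cv2.resize(im[140:260,260:380],None,fx=5,fy=5,interpolation=cv2.INTER_CUBIC))
```

```text
t 22.55 [ 473.4351 -120.5733  154.2501] F [ 0.0349 -0.49   -0.2466] w 84.9 g 0.0 j6 -0.21268863284462247
slide [ 0.8 -1.2 85.3] dr [ 0.001 -0.001 -0.047] deg [ 0.  -0.  -0.4]
[330.0906 172.9805]
[318.4346 155.005 ]
[342.1679 164.5482]
```

View pics/c9.png

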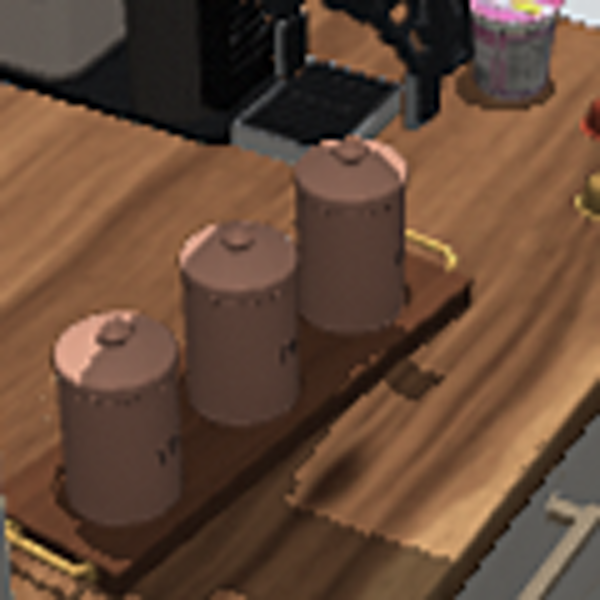

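Both tins sit in their wells. The right lid at (329.7,174) agrees with the predicted (330.1,173). Descending.

Call:
step_arm(
  motion=[
    {"slide": [0.5,-1,15],"dr": [0,0,0],"jaw": 85},
    {"slide": [0.5,-1,35],"dr": [0,0,0],"jaw": 85},
    {"slide": [0.5,-1,55],"dr": [0,0,0],"jaw": 85},
    {"slide": [0.5,-1,75],"dr": [0,0,0],"jaw": 85},
    {"slide": [0.5,-1,85],"dr": [0,0,0],"jaw": 85},
    {"slide": [0.5,-1,85],"dr": [0,0,0],"jaw": 75},
    {"slide": [0.5,-1,85],"dr": [0,0,0],"jaw": 70},
    {"slide": [0.5,-1,85],"dr": [0,0,0],"jaw": 70},
  ],
)

```text
clock: 23.6
position: [475.5, -121.6, 70.2]
ee_rot: [-0.66, 0.751, -0.001, 0.001]
contact_force: [2.7, -0.4, -0.4]
gripper_width: 69.7
grasp_force: 1.2
```

Call:
step_arm(
  motion=[
    {"slide": [0,0,0],"dr": [0,0,0],"jaw": 60},
    {"slide": [0,0,0],"dr": [0,0,0],"jaw": 55},
    {"slide": [0,0,0],"dr": [0,0,0],"jaw": 55},
    {"slide": [0,0,0],"dr": [0,0,0],"jaw": 55},
    {"slide": [0,0,0],"dr": [0,0,0],"jaw": 55},
    {"slide": [0,0,0],"dr": [0,0,0],"jaw": 55},
    {"slide": [0,0,0],"dr": [0,0,0],"jaw": 55},
    {"slide": [0,0,0],"dr": [0,0,0],"jaw": 55},
  ],
)

```text
clock: 24.6
position: [477.1, -121.7, 71.2]
ee_rot: [-0.66, 0.751, -0.002, 0.002]
contact_force: [3.4, -0.2, 5.5]
gripper_width: 64.2
grasp_force: 66.1
```

Call:
step_arm(
  motion=[
    {"slide": [0,0,-3],"dr": [0,0,0],"jaw": 55},
    {"slide": [0,0,-8],"dr": [0,0,0],"jaw": 55},
    {"slide": [0,0,-16],"dr": [0,0,0],"jaw": 55},
    {"slide": [0,0,-26],"dr": [0,0,0],"jaw": 55},
    {"slide": [0,0,-36],"dr": [0,0,0],"jaw": 55},
    {"slide": [0,0,-40],"dr": [0,0,0],"jaw": 55},
    {"slide": [0,0,-40],"dr": [0,0,0],"jaw": 55},
    {"slide": [0,0,-40],"dr": [0,0,0],"jaw": 55},
  ],
)

```text
clock: 25.6
position: [473.8, -121.6, 109.0]
ee_rot: [-0.66, 0.752, 0.0, -0.0]
contact_force: [-0.5, 0.7, -8.5]
gripper_width: 64.4
grasp_force: 69.1
```

Call:
step_arm(
  motion=[
    {"slide": [0,0,0],"dr": [0,0,0],"jaw": 55},
    {"slide": [0,0,0],"dr": [0,0,0],"jaw": 55},
    {"slide": [0,0,0],"dr": [0,0,0],"jaw": 55},
    {"slide": [0,0,0],"dr": [0,0,0],"jaw": 55},
    {"slide": [0,0,0],"dr": [0,0,0],"jaw": 55},
    {"slide": [0,0,0],"dr": [0,0,0],"jaw": 55},
    {"slide": [0,0,0],"dr": [0,0,0],"jaw": 55},
    {"slide": [0,0,0],"dr": [0,0,0],"jaw": 55},
  ],
)

```text
clock: 26.6
position: [474.2, -121.6, 109.3]
ee_rot: [-0.66, 0.751, -0.0, 0.0]
contact_force: [0.8, -0.4, -7.9]
gripper_width: 64.8
grasp_force: 69.1
```

The right tin is the heavy one (about 8 N). I'll set it back to complete its heft, release it, then regrip for the final lift.

Call:
step_arm(
  motion=[
    {"slide": [0,0,8],"dr": [0,0,0],"jaw": 55},
    {"slide": [0,0,18],"dr": [0,0,0],"jaw": 55},
    {"slide": [0,0,26],"dr": [0,0,0],"jaw": 55},
    {"slide": [0,0,31],"dr": [0,0,0],"jaw": 55},
    {"slide": [0,0,35],"dr": [0,0,0],"jaw": 55},
    {"slide": [0,0,38],"dr": [0,0,0],"jaw": 55},
    {"slide": [0,0,39.5],"dr": [0,0,0],"jaw": 55},
    {"slide": [0,0,39.5],"dr": [0,0,0],"jaw": 55},
  ],
)

```text
clock: 27.6
position: [474.5, -121.7, 71.1]
ee_rot: [-0.66, 0.751, -0.0, 0.0]
contact_force: [-2.9, 0.8, 4.8]
gripper_width: 64.6
grasp_force: 70.0
```

Call:
step_arm(
  motion=[
    {"slide": [0,0,0],"dr": [0,0,0],"jaw": 66},
    {"slide": [0,0,0],"dr": [0,0,0],"jaw": 72},
    {"slide": [0,0,0],"dr": [0,0,0],"jaw": 72},
    {"slide": [0,0,0],"dr": [0,0,0],"jaw": 72},
    {"slide": [0,0,0],"dr": [0,0,0],"jaw": 60},
    {"slide": [0,0,0],"dr": [0,0,0],"jaw": 55},
    {"slide": [0,0,0],"dr": [0,0,0],"jaw": 55},
    {"slide": [0,0,0],"dr": [0,0,0],"jaw": 55},
  ],
)

```text
clock: 28.6
position: [475.0, -121.7, 70.4]
ee_rot: [-0.66, 0.751, -0.001, 0.001]
contact_force: [0.7, 0.3, 6.0]
gripper_width: 64.5
grasp_force: 66.6
```

Call:
step_arm(
  motion=[
    {"slide": [0,0,0],"dr": [0,0,0],"jaw": 55},
    {"slide": [0,0,-4],"dr": [0,0,0],"jaw": 55},
    {"slide": [0,0,-12],"dr": [0,0,0],"jaw": 55},
    {"slide": [0,0,-24],"dr": [0,0,0],"jaw": 55},
    {"slide": [0,0,-40],"dr": [0,0,0],"jaw": 55},
    {"slide": [0,0,-58],"dr": [0,0,0],"jaw": 55},
    {"slide": [0,0,-76],"dr": [0,0,0],"jaw": 55},
    {"slide": [0,0,-94],"dr": [0,0,0],"jaw": 55},
  ],
)

```text
clock: 29.6
position: [473.1, -121.5, 164.4]
ee_rot: [-0.66, 0.752, 0.001, -0.0]
contact_force: [0.1, 0.2, -7.5]
gripper_width: 64.8
grasp_force: 69.1
```

Call:
step_arm(
  motion=[
    {"slide": [0,0,-16],"dr": [0,0,0],"jaw": 55},
    {"slide": [0,0,-30],"dr": [0,0,0],"jaw": 55},
    {"slide": [0,0,-40],"dr": [0,0,0],"jaw": 55},
    {"slide": [0,0,-45],"dr": [0,0,0],"jaw": 55},
    {"slide": [0,0,-45],"dr": [0,0,0],"jaw": 55},
    {"slide": [0,0,-45],"dr": [0,0,0],"jaw": 55},
    {"slide": [0,0,-45],"dr": [0,0,0],"jaw": 55},
    {"slide": [0,0,-45],"dr": [0,0,0],"jaw": 55},
  ],
)

```text
clock: 30.6
position: [474.1, -121.6, 208.5]
ee_rot: [-0.66, 0.751, 0.0, -0.0]
contact_force: [-0.7, 0.3, -7.9]
gripper_width: 64.5
grasp_force: 69.3
```

Run:
```python
from h import *
st();a=optics.get_image("scene")[90:270,230:420];b=optics.get_image("top")[130:280,140:480]
a=cv2.resize(a,None,fx=1.8,fy=1.8,interpolation=2);b=cv2.resize(b,None,fx=1.34,fy=1.34,interpolation=2)
c=np.zeros((a.shape[0],a.shape[1]+b.shape[1],3),np.uint8);c[:,:a.shape[1]]=a;c[:b.shape[0],a.shape[1]:]=b;cv2.imwrite("pics/c10.png",c);print(c.shape)
```

```text
t 30.6 [ 474.1306 -121.6162  208.493 ] F [-0.7353  0.3431 -7.9261] w 64.5 g 69.3 j6 -0.21111224220804162
(324, 798, 3)
```

View pics/c10.png

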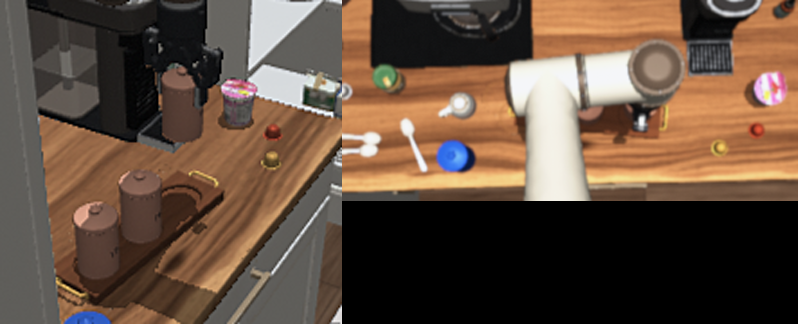

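The right tin is held upright with its bottom about 150 mm up (scene half, (182,105)). The other two stand in their wells, the cup stands at (460,105) in the top half, and the bystanders look unmoved. Handing in.

```bash
python3 -c "from bench import arm; print(arm.job_done())"
```

```text
the job is handed in; nothing more can be done
None
```

The job is handed in: the cup stands on the worktop left of the stand, the left and middle tins (about 3 N each) are back in their wells, and the right tin (about 8 N, the heaviest) is held upright about 15 cm up.

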